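# Pop the latch of the wide bit case and push its lid fully open

### The job

Open the wider of the two latched bit cases on the bench: press its release tab down so that the sprung lid pops up, then push the lid all the way back past upright until it rests open on its stop. Pick nothing up: both cases stay standing where they are, the narrow one stays shut, and the jar and the bottle are left alone.

Things in the scene. Friction and masses are not known exactly. Their poses are not given: they have to be found in the camera images.
- wide_case: the case to open: grey steel box with a flat aluminium lid, 125 mm deep (x) by 170 mm wide (y), 60 mm high to the rim, 68 mm with the shut lid; about 1 kg, standing loose on the bench. Origin: centre of its underside; its -x side is the front, where the black latch sits; z up. Walls 4 mm.
- wide_lid (a joint): angle of the wide case's lid about its hinge along the back (+x) rim, rad: 0 shut; when the latch lets go a sprung leaf at the hinge lifts it to about 0.95, where it stays with its front edge up; from there it swings freely, under its own weight (0.12 kg) only: it drops back to 0.95 if let go before upright (1.57), and falls on to its stop at 1.85 beyond that
- wide_lid_edge (a point): middle of the front edge of the wide case's lid (plate 8 mm thick, 170 mm wide along y, 125 mm from hinge to edge); moves with the lid. A lip 36 mm wide, 5 mm thick stands 6 mm out in front of it
- wide_lid_hinge (a point): middle of the hinge line of the wide case's lid, at the top of the back wall, 60 mm above the bench
- wide_tab (a joint): rocking angle of the wide case's latch, rad: 0 latched, grows as the tab is pressed down, stop at 0.30; the hook is off the lid from about 0.2; a spring returns it (about 1 N to start, 3 N at the stop, at the press point)
- wide_tab_press (a point): the place to press on the wide case's release tab: top face of a black ribbed plate 40 mm wide (y), reaching 46 mm level out from the case's front, 47 mm above the bench; the point lies 36 mm in front of the case wall, 10 mm from the plate's tip, and goes down about 9 to 10 mm at full press. Near the case the latch carries an upright hook plate that stands 24 mm higher than the tab; its front face is 24 mm behind the press point and leans out up to 8 mm when pressed
- narrow_case: a second case of the same make, only 100 mm wide (y), otherwise of the same sizes, with the same latch and tab; origin: centre of its underside, front -x. To be left alone and shut
- narrow_lid (a joint): lid angle of the narrow case, rad, 0 shut (same kind of lid)
- paint_jar: small round paint jar, 36 mm diameter, 45 mm high, origin centre of its underside; leave it standing
- dropper: round bottle, 36 mm diameter, 95 mm high, origin centre of its underside; leave it standing

How it is judged:
By the outcome, as a careful person would: the job done as asked, in the order asked, and still so for the second after the job is handed in, with the robot touching nothing.
It also fails if it takes over 45 s, if anything falls off the work surface, if the arm or the gripper's body presses on something with over 40 N, if the wrist force passes 120 N, or if a joint passes its speed limit or range.

### The arm

A 6-joint arm with a two-finger parallel gripper is mounted at the origin on the work surface. World frame = base frame: x ahead of the robot, y to its left, z up, the work surface at z = 0. Lengths are in m, angles in rad, forces in N, time in s.
With the tool pointing down it reaches from about 0.3 to 0.875 m from the base axis. Payload 6.4 kg.
Tool frame: the origin (TCP) lies midway between the tips of the shut fingers; the grasp point (between the pads) lies 19 mm behind it; z points along the fingers, y is the line along which they close (so a half turn about z gives the same grasp; the last joint's range is limited). The gripper opens to 85 mm and grips with 20 to 120 N. Pads are 22 mm wide; open, the fingers measure 114 mm over their backs; the gripper's body (76 mm by 85 mm) begins 54 mm behind the grasp point. The pads swing forward as they close: fully open they stand 13 mm farther back than shut.
Start: joints at [1.078, 0.181, 1.607, -0, 1.354, -0.206], TCP at [0.163, 0.552, 0.231] pointing down, gripper open.
Joint ranges: [-2.99, 2.99], [-0.89, 2.07], [0.3, 2.58], [-1.14, 4.28], [0, 2.63], [-3.12, 3.12]. Speed limits (rad/s): [2.57, 2.57, 3.01, 3.14, 3.14, 3.14].

### API

Orientations are given as a unit quaternion [w, x, y, z].
In Python, from bench import status, camera, ctrl gives the robot as it stands. The module is installed in compiled form; this text tells all that it offers.
- The arm moves only by the shell command python3 -m handwheel 'ROWS'. ROWS is JSON, a list that holds one entry, the list of rows, each a list of 7 numbers: the opening, from -1 (shut) to 1 (fully open), then the shift along the tool's x, y, z in cm, then the turn, a rotation vector about the tool's x, y, z in degrees. A call has 1 to 10 rows; each row is the pose to reach, as a shift and turn from the pose commanded when the call began, along the tool's axes at that moment; what a row does not reach only later rows make up. A row lasts 1/8 s, in which the tool goes at most 62.5 mm and 10.7 degrees, less where a joint would pass 70% of its speed; a pose out of reach is approached as far as the arm can. A call with a gripper value outside its range is refused whole. The fingers move at their own pace and stop on an object; the grip force is fixed at half the most. Time passes only in rows, so rows that repeat a pose let the fingers close. It gives the time, the measured TCP pose, the force, the opening and the grip force at its end, in the units of the state.
- status.get_obs(): the state, without advancing time (a new reading comes with each control period).
- camera(name): name is "scene" or "top" or "wrist"; returns a dict with "frame" (400x640x3 uint8, blue, green, red), "depth" (400x640 float32, m along the optical axis (not along the pixel's ray), 0 where there is no reading), "fx", "fy", "cx", "cy" (pixels), "extrinsics" (4x4, takes a point from camera to world coordinates); the wrist camera has in their place "hand_eye" (4x4, takes a point from camera to tool coordinates, whose origin is the TCP and whose axes are the flange's). Camera axes: x right, y down, z forward; pixel columns grow to the right and rows downward; lengths in m; the calibration is good to about 2 mm. A picture is of the moment at which its call begins: read the wrist's pose just before it.
- ctrl.hand_in(): hands the job in; it is judged then, once.
The state is a dict: "time_s": time; "q": joint angles; "dq": joint speeds; "joint_efforts": joint torques, N m; "eef_pos": TCP position; "eef_rot": TCP orientation; "wrist_force": force on the tool from outside, world axes, zero at the start; "torque": the same for the moment, N m; "opening": opening from 0.0 (shut) to 1.0 (fully open); "grasp_force": force on a finger pad.
Only numpy, scipy, OpenCV 4.12 (cv2) and the standard library are available. Lean on these libraries where they do the work, as an engineer would, in place of code of your own. Each camera call takes 0.05 s, during which the arm holds its last target. There are 200 camera calls.

## Working session

There is one attempt and no reset: what is moved stays moved. The work goes in short steps, Python scripts to look and compute and a shell command to move; the robot and the scene stay as the last step left them, time stands still between calls to the robot, and variables do not carry over. Pictures are saved under pics/ and viewed, at most 10 in all, crops included, and the job is handed in when it is done.

```bash
mkdir -p pics; cat > h.py <<'E'
import numpy as np, cv2
from bench import status, camera, ctrl
from scipy.spatial.transform import Rotation as R
def cloud(c):
    d=c["depth"]; v,u=np.mgrid[:d.shape[0],:d.shape[1]]
    P=np.stack([(u-c["cx"])/c["fx"]*d,(v-c["cy"])/c["fy"]*d,d],-1)
    E=np.array(c["extrinsics"]); return P@E[:3,:3].T+E[:3,3]
def tool():
    o=status.get_obs(); q=o["eef_rot"]
    return np.array(o["eef_pos"]),R.from_quat([q[1],q[2],q[3],q[0]]),o
E
python3 - <<'E'
from h import *
p,r,o=tool(); print(p,r.as_matrix().round(3),o["time_s"],o["opening"])
for n in("top","scene"):
    c=camera(n); cv2.imwrite(f"pics/{n}0.png",c["frame"]); np.save(n+"0.npy",cloud(c)); print(n,np.array(c["extrinsics"]).round(3),c["fx"])
E
```

```text
[0.16235041 0.55102566 0.2303868 ] [[-0.959  0.283 -0.001]
 [ 0.283  0.959 -0.002]
 [ 0.    -0.002 -1.   ]] 0.0 0.9991797211207121
top [[ 1.020e-01 -9.670e-01  2.330e-01  3.570e-01]
 [-9.950e-01 -9.900e-02  2.500e-02 -2.500e-02]
 [-1.000e-03 -2.340e-01 -9.720e-01  1.171e+00]
 [ 0.000e+00  0.000e+00  0.000e+00  1.000e+00]] 494.9056761745009
scene [[-0.647  0.598 -0.472  1.093]
 [ 0.762  0.508 -0.401  0.398]
 [-0.    -0.62  -0.785  0.887]
 [ 0.     0.     0.     1.   ]] 482.94265982232724
```

View pics/top0.png

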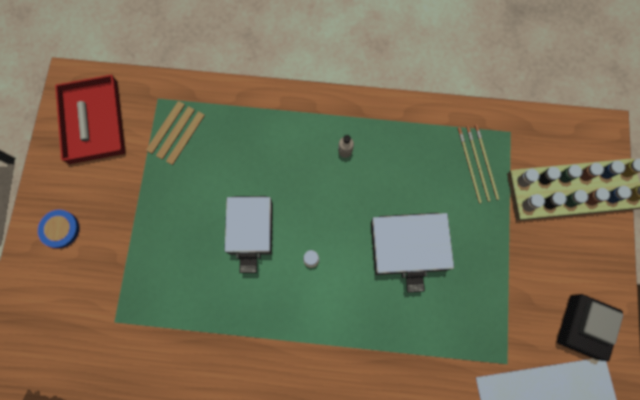

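View pics/scene0.png

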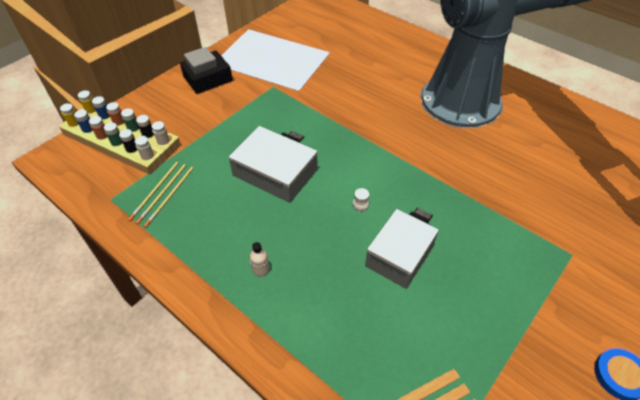

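The top view shows the wide case at about (413,243) with its tab at (414,282). The narrow case is at (248,225), the jar at (311,258) and the bottle at (346,146). The scene view agrees, and the area around the wide case is clear. Next I measure the wide lid and tab.

```bash
python3 - <<'E'
from h import *
f=cv2.imread("pics/top0.png"); W=np.load("top0.npy")
from bench import camera
hsv=cv2.cvtColor(f,cv2.COLOR_BGR2HSV)
m=((hsv[...,1]<60)&(hsv[...,2]>120)).astype(np.uint8)*255
c=camera("top");E=np.array(c["extrinsics"])
def ray(u,v,z):
    d=E[:3,:3]@[(u-c["cx"])/c["fx"],(v-c["cy"])/c["fy"],1]; return E[:3,3]+d*(z-E[2,3])/d[2]
for k in cv2.findContours(m[180:300,200:480],0,1)[0]:
    if cv2.contourArea(k)<500: continue
    k=k+[200,180]
    P=np.array([ray(u,v,.068)[:2] for u,v in k[:,0]])
    b=cv2.minAreaRect(P.astype(np.float32)); print(b, cv2.boxPoints(b).round(4).tolist())
    mm=np.zeros_like(m);cv2.drawContours(mm,[k],-1,255,-1);mm=cv2.erode(mm,np.ones((5,5)))
    print("z",np.median(W[mm>0],axis=0))
t=(hsv[...,2]<95)&(hsv[...,1]<100); t[:268]=0;t[300:]=0;t[:,:390]=0;t[:,440:]=0
t=t.astype(np.uint8)
print("tab depth pts",W[282,408:424:3].round(4),W[278:294:2,414].round(4))
v,u=np.nonzero(t);P=np.array([ray(a,b,.047)[:2] for a,b in zip(u,v)]);print(len(P),P.min(0),P.max(0),cv2.minAreaRect(P.astype(np.float32)))
E
```

```text
((0.5435723066329956, -0.2102615237236023), (0.12590144574642181, 0.1712036430835724), 9.21512508392334) [[0.4677000045776367, -0.13580000400543213], [0.4950999915599823, -0.30480000376701355], [0.6194000244140625, -0.2847000062465668], [0.5920000076293945, -0.11569999903440475]]
z [ 0.54202318 -0.20991709  0.06831957]
((0.5486623644828796, 0.16605916619300842), (0.12690411508083344, 0.10204862803220749), 6.0567803382873535) [[0.48019999265670776, 0.210099995136261], [0.4909000098705292, 0.10859999805688858], [0.6171000003814697, 0.12200000137090683], [0.6064000129699707, 0.22349999845027924]]
z [0.546628   0.1652961  0.06848971]
tab depth pts [[ 0.4557 -0.2081  0.0484]
 [ 0.4566 -0.2153  0.0457]
 [ 0.4569 -0.2213  0.0495]
 [ 0.4575 -0.2277  0.051 ]
 [ 0.4582 -0.2346  0.05  ]
 [ 0.4594 -0.2423  0.0443]] [[ 0.4661 -0.2213  0.0464]
 [ 0.4614 -0.221   0.0496]
 [ 0.4569 -0.2213  0.0495]
 [ 0.4528 -0.2223  0.0455]
 [ 0.448  -0.2217  0.0501]
 [ 0.444  -0.2228  0.0456]
 [ 0.4395 -0.2229  0.0462]
 [ 0.4381 -0.2307  0.0036]]
743 [ 0.42404898 -0.27691412] [ 0.48963569 -0.16661563] ((0.45490872859954834, -0.22504250705242157), (0.05599811300635338, 0.11216530948877335), 9.072150230407715)
```

```bash
cat >> h.py <<'E'
C=np.array([.5436,-.2103]); A=np.radians(9.2); ex=np.array([np.cos(A),np.sin(A),0]); ey=np.array([-np.sin(A),np.cos(A),0])
def row(s,l,z,t):
    "s: ahead of case front wall plane (+x into case), l lateral, z, tilt deg -> shift cm, turn deg"
    p,r,o=tool()
    P=np.r_[C,0]+ex*(s-.0625)+ey*l+[0,0,z]
    T=np.radians(t); zt=np.sin(T)*ex-np.r_[0,0,np.cos(T)]; 
    M=R.from_matrix(np.stack([np.cross(ey,zt),ey,zt],1))
    print((s,l,z,t),(r.inv().apply(P-p)*100).round(2),(r.inv()*M).as_rotvec(degrees=True).round(1))
def where():
    p,r,o=tool(); d=p-np.r_[C,0]; print("s,l,z",round(d@ex+.0625,4),round(d@ey,4),round(p[2],4),"zt",r.as_matrix()[:,2].round(3),"F",np.round(o["wrist_force"],1),"t",o["time_s"],o["opening"])
E
python3 -c "
from h import *
row(-.037,0,.25,10);row(-.037,0,.09,10)"
```

```text
(-0.037, 0, 0.25, 10) [-49.13 -66.56  -1.87] [ -2.3  -9.9 -25.6]
(-0.037, 0, 0.09, 10) [-49.13 -66.54  14.13] [ -2.3  -9.9 -25.6]
```

```bash
python3 -m handwheel '[[[-1,-5,-6.5,-2,0,-1,-3],[-1,-9,-12,-2,0,-2,-6],[-1,-13,-18,-2,0,-3,-9],[-1,-17,-23,-2,-1,-4,-12],[-1,-21,-29,-2,-1,-5,-14],[-1,-25,-34,-2,-1,-6,-16],[-1,-29,-40,-2,-2,-7,-18],[-1,-33,-45,-2,-2,-8,-20],[-1,-37,-51,-2,-2,-9,-22],[-1,-41,-56,-2,-2,-9.9,-25.6]]]'
python3 -c "
from h import *
where();row(-.037,0,.25,10);row(-.037,0,.07,10)"
```

```text
time_s: 1.4
eef_pos: [0.3726, -0.0363, 0.2517]
eef_rot: [0.088, -0.081, 0.993, 0.004]
wrist_force: [1.7, 0.7, 0.7]
opening: 0.001
grasp_force: 0.0
s,l,z -0.0785 0.1991 0.2517 zt [ 0.175  0.023 -0.984] F [1.7 0.7 0.7] t 1.4 0.0006474068965412823
(-0.037, 0, 0.25, 10) [ -4.01 -19.91   1.01] [-0.3  0.1  0.1]
(-0.037, 0, 0.07, 10) [ -0.84 -19.81  18.73] [-0.3  0.1  0.1]
```

```bash
python3 -m handwheel '[[[-1,-2,-6,0.5,0,0,0],[-1,-3,-12,1,0,0,0],[-1,-4,-17,1,0,0,0],[-1,-4,-20,1,0,0,0],[-1,-3,-20,6,0,0,0],[-1,-2,-20,12,0,0,0],[-1,-1,-20,17,0,0,0],[-1,-0.8,-20,18.5,0,0,0],[-1,-0.8,-20,18.5,0,0,0],[-1,-0.8,-20,18.5,0,0,0]]]'
python3 - <<'E'
from h import *
where();row(-.037,0,.050,10);row(-.037,0,.037,10)
c=camera("scene");cv2.imwrite("pics/s1.png",cv2.resize(c["frame"][90:220,200:360],(800,600),interpolation=2))
E
```

```text
time_s: 2.65
eef_pos: [0.4455, -0.2272, 0.0736]
eef_rot: [0.088, -0.08, 0.993, 0.003]
wrist_force: [0.6, -0.0, 0.2]
opening: 0.001
grasp_force: 0.0
s,l,z -0.037 -0.001 0.0736 zt [ 0.175  0.021 -0.984] F [ 0.6 -0.   0.2] t 2.65 0.000904710686170678
(-0.037, 0, 0.05, 10) [0.41 0.11 2.32] [-0.4  0.1  0.1]
(-0.037, 0, 0.037, 10) [0.64 0.12 3.6 ] [-0.4  0.1  0.1]
```

View pics/s1.png

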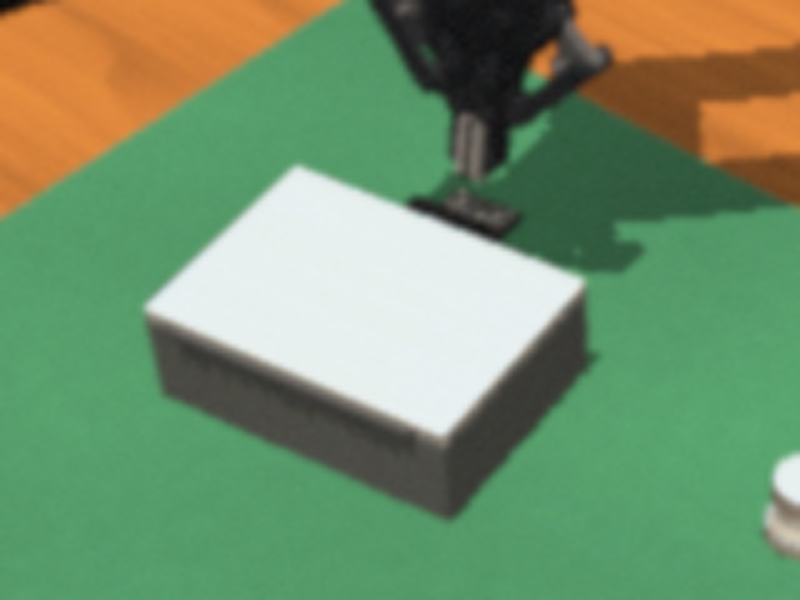

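The crop shows the shut fingertips at (470,175), just above the ribbed tab at (470,210) and clear of the hook plate. Now I press in small steps.

```bash
python3 -m handwheel '[[[-1,0.4,0.1,1.2,0,0,0],[-1,0.4,0.1,2,0,0,0],[-1,0.5,0.1,2.4,0,0,0],[-1,0.5,0.1,2.7,0,0,0],[-1,0.5,0.1,3.0,0,0,0],[-1,0.6,0.1,3.2,0,0,0],[-1,0.6,0.1,3.2,0,0,0]]]'
python3 - <<'E'
from h import *
where();row(-.037,0,.037,10)
W=cloud(camera("top")); d=W-np.r_[C,0]; x=d@ex;y=d@ey
for i in range(-6,7,2):
    k=(abs(x-i*.01)<.004)&(abs(y)<.08)&(W[...,2]<.2); print(i,np.median(W[k][:,2]).round(4) if k.any() else None)
E
```

```text
time_s: 3.58
eef_pos: [0.444, -0.2252, 0.039]
eef_rot: [0.087, -0.08, 0.993, 0.005]
wrist_force: [0.6, 2.1, 2.3]
opening: 0.001
grasp_force: 1.4
s,l,z -0.0382 0.0013 0.039 zt [ 0.173  0.024 -0.985] F [0.6 2.1 2.3] t 3.575 0.001198164957117243
(-0.037, 0, 0.037, 10) [-0.09 -0.13  0.22] [-0.3  0.1  0. ]
-6 0.053
-4 0.0986
-2 0.093
0 0.0872
2 0.0814
4 0.0756
6 0.0698
```

The lid is rising, at about 0.28 rad and moving. I hold briefly, then back off along the tool axis.

```bash
python3 -m handwheel '[[[-1,0,0,0.1,0,0,0],[-1,0,0,0.1,0,0,0],[-1,0,0,0.1,0,0,0],[-1,0,0,-1,0,0,0],[-1,0.5,0,-4,0,0,0],[-1,1,0,-9,0,0,0],[-1,1,0,-9,0,0,0]]]'
python3 - <<'E'
from h import *
where()
W=cloud(camera("top")); d=W-np.r_[C,0]; x=d@ex;y=d@ey
for i in range(-6,8,1):
    k=(abs(x-i*.01)<.003)&(abs(y)<.08)&(W[...,2]<.2); print(i,np.median(W[k][:,2]).round(4) if k.any() else None)
c=camera("scene");cv2.imwrite("pics/s2.png",cv2.resize(c["frame"][70:220,200:400],(800,600),interpolation=2))
row(-.05,0,.15,45);row(-.01,0,.145,45);row(.04,0,.145,45)
E
```

```text
time_s: 4.5
eef_pos: [0.4195, -0.2311, 0.1298]
eef_rot: [0.089, -0.08, 0.993, 0.002]
wrist_force: [0.0, 0.3, -0.1]
opening: 0.001
grasp_force: 0.0
s,l,z -0.0634 -0.0007 0.1298 zt [ 0.177  0.018 -0.984] F [ 0.   0.3 -0.1] t 4.5 0.0010226553785339155
-6 0.0559
-5 0.0186
-4 0.0209
-3 0.0204
-2 0.0203
-1 0.0257
0 0.1557
1 0.1448
2 0.1336
3 0.1198
4 0.1063
5 0.0928
6 0.0793
7 0.0678
(-0.05, 0, 0.15, 45) [-1.82 -0.16 -2.08] [ -0.3 -35.    0.1]
(-0.01, 0, 0.145, 45) [-5.67 -0.15 -0.89] [ -0.3 -35.    0.1]
(0.04, 0, 0.145, 45) [-10.59  -0.15  -0.02] [ -0.3 -35.    0.1]
```

View pics/s2.png

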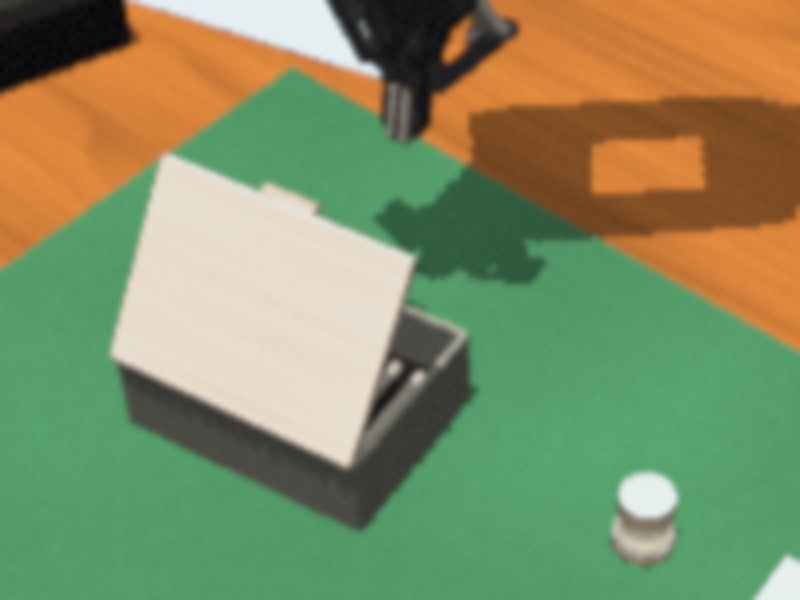

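The lid has popped open to about 0.93 rad: its edge is at (290,205), the lip at (290,195), and the case has not moved. Next I tilt the tool 45° and approach the lid's underside.

```bash
python3 -m handwheel '[[[-1,-1,0,-1.5,0,-9,0],[-1,-1.5,0,-2,0,-18,0],[-1,-2,0,-2,0,-27,0],[-1,-3,0,-1.5,0,-35,0],[-1,-5.5,-0.1,-0.9,0,-35,0],[-1,-8,-0.1,0,0,-35,0],[-1,-8,-0.1,0,0,-35,0]]]'
python3 -c "
from h import *
where();[row(s,0,.142,45) for s in (.04,.07,.1,.12,.13)]"
```

```text
time_s: 5.48
eef_pos: [0.5184, -0.1939, 0.1783]
eef_rot: [0.345, -0.052, 0.937, 0.028]
wrist_force: [-1.5, -1.4, 0.1]
opening: 0.004
grasp_force: 0.0
s,l,z 0.0403 0.0202 0.1783 zt [ 0.643  0.089 -0.761] F [-1.5 -1.4  0.1] t 5.475 0.004076840265879265
(0.04, 0, 0.142, 45) [ 2.29 -2.08  2.78] [-1.  -4.5 -2.4]
(0.07, 0, 0.142, 45) [ 0.01 -1.95  4.72] [-1.  -4.5 -2.4]
(0.1, 0, 0.142, 45) [-2.27 -1.83  6.67] [-1.  -4.5 -2.4]
(0.12, 0, 0.142, 45) [-3.79 -1.74  7.97] [-1.  -4.5 -2.4]
(0.13, 0, 0.142, 45) [-4.55 -1.7   8.61] [-1.  -4.5 -2.4]
```

```bash
python3 - <<'E'
from h import *
where(); print(np.round(status.get_obs()["q"],3),np.round(status.get_obs()["dq"],3))
W=cloud(camera("top")); d=W-np.r_[C,0]; x=d@ex;y=d@ey
for i in range(-2,12,1):
    k=(abs(x-i*.01)<.003)&(y<-.05)&(y>-.08)&(W[...,2]<.3); print(i,np.median(W[k][:,2]).round(4) if k.any() else None)
where()
E
```

```text
s,l,z 0.0403 0.0202 0.1783 zt [ 0.643  0.089 -0.761] F [-1.5 -1.4  0.1] t 5.475 0.004076840265879265
[-0.928 -0.089  2.178  0.843  0.864 -3.117] [-0.021 -0.032  0.018 -0.015  0.028  0.001]
-2 0.0201
-1 0.0214
0 0.0521
1 0.1431
2 0.1333
3 0.1204
4 0.1057
5 0.0928
6 0.0799
7 0.0675
8 0.0026
9 -0.0001
10 -0.0002
11 0.0005
s,l,z 0.0399 0.0203 0.1786 zt [ 0.643  0.088 -0.761] F [-0.8 -0.   0.5] t 5.525 -0.0005543117705733168
```

Joint 6 reached its range limit, so the move was cut short. I back away and turn the gripper half a turn about its axis, which is equivalent for this push.

```bash
python3 -m handwheel '[[[-1,3.5,0,-3.5,0,0,0],[-1,6.5,0,-6.5,0,0,0],[-1,6.5,0,-6.5,0,0,10],[-1,6.5,0,-6.5,0,0,20],[-1,6.5,0,-6.5,0,0,30],[-1,6.5,0,-6.5,0,0,40],[-1,6.5,0,-6.5,0,0,50],[-1,6.5,0,-6.5,0,0,60],[-1,6.5,0,-6.5,0,0,70],[-1,6.5,0,-6.5,0,0,80]]]'
sed -i 's/np.stack(\[np.cross(ey,zt),ey,zt\],1)/np.stack([-np.cross(ey,zt),-ey,zt],1)/' h.py
python3 -c "
from h import *
where();print(np.round(status.get_obs()['q'],2));[row(s,0,.16,40) for s in (-.06,.04)]"
```

```text
time_s: 6.78
eef_pos: [0.4269, -0.2055, 0.1869]
eef_rot: [0.247, 0.564, 0.749, 0.243]
wrist_force: [-1.1, 0.2, 0.2]
opening: -0.0
grasp_force: 0.0
s,l,z -0.0519 0.0234 0.1869 zt [ 0.645  0.086 -0.76 ] F [-1.1  0.2  0.2] t 6.775 -0.000376269367817855
[-1.19 -0.29  2.32  0.8   1.07 -1.85]
(-0.06, 0, 0.16, 40) [-2.   -2.64  1.56] [ 1.2  0.5 97.2]
(0.04, 0, 0.16, 40) [-2.83  4.92  8.06] [ 1.2  0.5 97.2]
```

```bash
python3 -m handwheel '[[[-1,-0.4,-0.5,0.3,0,0,10],[-1,-0.8,-1,0.6,0,0,20],[-1,-1,-1.5,0.8,0,0,30],[-1,-1.4,-2,1,0,0,40],[-1,-1.8,-2.2,1.2,0,0,50],[-1,-2,-2.6,1.6,0,0,60],[-1,-2,-2.6,1.6,0,0,70],[-1,-2,-2.6,1.6,0,0,80],[-1,-2,-2.6,1.6,0,0,90],[-1,-2,-2.6,1.6,1.2,0.5,97]]]'
python3 -c "
from h import *
where();print(np.round(status.get_obs()['q'],2));[row(s,0,z,40) for s,z in ((-.02,.15),(.03,.142),(.05,.142),(.1,.142),(.13,.142))]"
```

```text
time_s: 8.02
eef_pos: [0.4232, -0.2295, 0.16]
eef_rot: [-0.027, 0.936, 0.077, 0.341]
wrist_force: [0.6, 0.5, 0.7]
opening: 0.003
grasp_force: 0.0
s,l,z -0.0594 0.0003 0.16 zt [ 0.635  0.103 -0.766] F [0.6 0.5 0.7] t 8.025 0.0029490397564390057
[-1.22 -0.17  2.29  0.82  1.05 -0.25]
(-0.02, 0, 0.15, 40) [2.37 0.04 3.3 ] [-0.  -0.   0.2]
(0.03, 0, 0.142, 40) [5.69 0.05 7.13] [-0.  -0.   0.2]
(0.05, 0, 0.142, 40) [7.22 0.06 8.42] [-0.  -0.   0.2]
(0.1, 0, 0.142, 40) [11.05  0.08 11.63] [-0.  -0.   0.2]
(0.13, 0, 0.142, 40) [13.35  0.09 13.56] [-0.  -0.   0.2]
```

```bash
python3 -m handwheel '[[[-1,1.2,0,1.7,0,0,0],[-1,2.4,0,3.3,0,0,0],[-1,4,0,5.2,0,0,0],[-1,5.7,0,7.1,0,0,0],[-1,5.7,0,7.1,0,0,0],[-1,5.7,0,7.1,0,0,0]]]'
python3 - <<'E'
from h import *
where();print(np.round(status.get_obs()['q'],2));[row(s,0,.142,40) for s in (.05,.08,.11,.13)]
c=camera("scene");cv2.imwrite("pics/s3.png",cv2.resize(c["frame"][50:220,180:407],(800,600),interpolation=2))
E
```

```text
time_s: 8.78
eef_pos: [0.5113, -0.2152, 0.1426]
eef_rot: [-0.026, 0.936, 0.08, 0.341]
wrist_force: [-0.5, -0.4, 0.9]
opening: 0.0
grasp_force: 0.0
s,l,z 0.0299 0.0003 0.1426 zt [ 0.635  0.103 -0.766] F [-0.5 -0.4  0.9] t 8.775 0.00016279583388025616
[-0.98  0.01  2.17  0.89  0.85 -0.15]
(0.05, 0, 0.142, 40) [1.5  0.04 1.34] [ 0.  -0.   0.6]
(0.08, 0, 0.142, 40) [3.8  0.07 3.27] [ 0.  -0.   0.6]
(0.11, 0, 0.142, 40) [6.1  0.09 5.2 ] [ 0.  -0.   0.6]
(0.13, 0, 0.142, 40) [7.63 0.1  6.49] [ 0.  -0.   0.6]
```

View pics/s3.png

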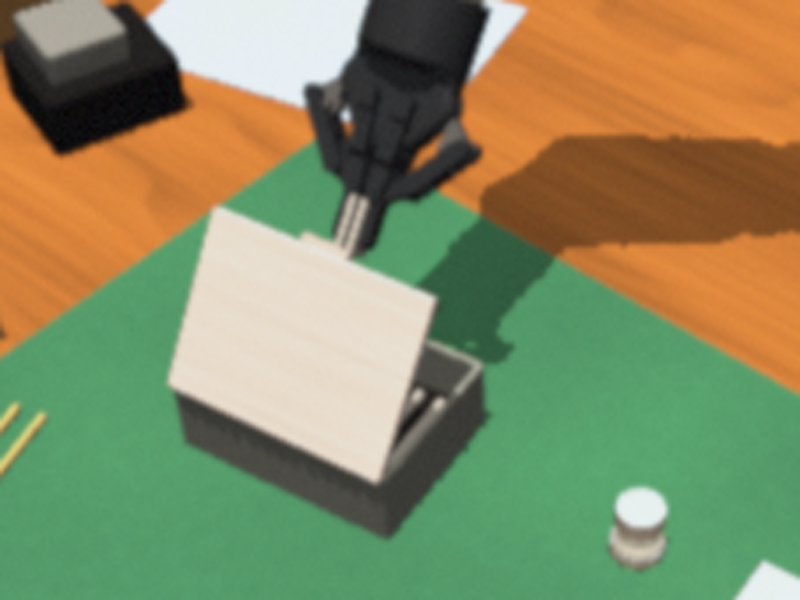

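The fingertips are at about (345,245), in front of and under the raised lid edge. Now I push.

```bash
python3 -m handwheel '[[[-1,0.8,0,0.7,0,0,0],[-1,1.5,0,1.3,0,0,0],[-1,2.1,0,1.8,0,0,0],[-1,2.7,0,2.3,0,0,0],[-1,3.3,0,2.8,0,0,0],[-1,3.8,0,3.3,0,0,0],[-1,3.8,0,3.3,0,0,0]]]'
python3 - <<'E'
from h import *
where();[row(s,0,.142,40) for s in (.1,.12,.13)]
W=cloud(camera("top")); d=W-np.r_[C,0]; x=d@ex;y=d@ey
for i in range(-2,10,1):
    k=(abs(x-i*.01)<.003)&(y<-.04)&(y>-.08)&(W[...,2]<.3); print(i,np.median(W[k][:,2]).round(4) if k.any() else None)
E
```

```text
time_s: 9.7
eef_pos: [0.5622, -0.207, 0.1422]
eef_rot: [-0.025, 0.936, 0.08, 0.342]
wrist_force: [0.1, -0.2, -0.5]
opening: -0.001
grasp_force: 0.1
s,l,z 0.0814 0.0003 0.1422 zt [ 0.636  0.102 -0.765] F [ 0.1 -0.2 -0.5] t 9.7 -0.0013227106792936994
(0.1, 0, 0.142, 40) [1.41 0.04 1.21] [ 0.  -0.1  0.6]
(0.12, 0, 0.142, 40) [2.94 0.06 2.5 ] [ 0.  -0.1  0.6]
(0.13, 0, 0.142, 40) [3.71 0.07 3.14] [ 0.  -0.1  0.6]
-2 0.2096
-1 0.1989
0 None
1 0.0474
2 0.1767
3 0.0257
4 0.0221
5 0.1159
6 0.0907
7 0.0685
8 None
9 0.001
```

```bash
python3 -m handwheel '[[[-1,0.5,0,0.4,0,0,0],[-1,1,0,0.8,0,0,0],[-1,1.4,0,1.2,0,0,0],[-1,1.8,0,1.5,0,0,0],[-1,2.2,0,1.9,0,0,0],[-1,2.6,0,2.2,0,0,0],[-1,3,0,2.5,0,0,0],[-1,3.4,0,2.9,0,0,0],[-1,3.7,0,3.1,0,0,0],[-1,3.7,0,3.1,0,0,0]]]'
python3 - <<'E'
from h import *
where();row(.138,0,.142,40)
c=camera("scene");cv2.imwrite("pics/s4.png",cv2.resize(c["frame"][50:220,180:407],(800,600),interpolation=2))
E
```

```text
time_s: 11.0
eef_pos: [0.6096, -0.1991, 0.1424]
eef_rot: [-0.025, 0.936, 0.08, 0.342]
wrist_force: [0.0, -0.2, -0.5]
opening: -0.005
grasp_force: 0.0
s,l,z 0.1294 0.0005 0.1424 zt [ 0.636  0.102 -0.765] F [ 0.  -0.2 -0.5] t 11.0 -0.0049267609921519046
(0.138, 0, 0.142, 40) [0.63 0.06 0.58] [ 0.1 -0.1  0.6]
```

View pics/s4.png

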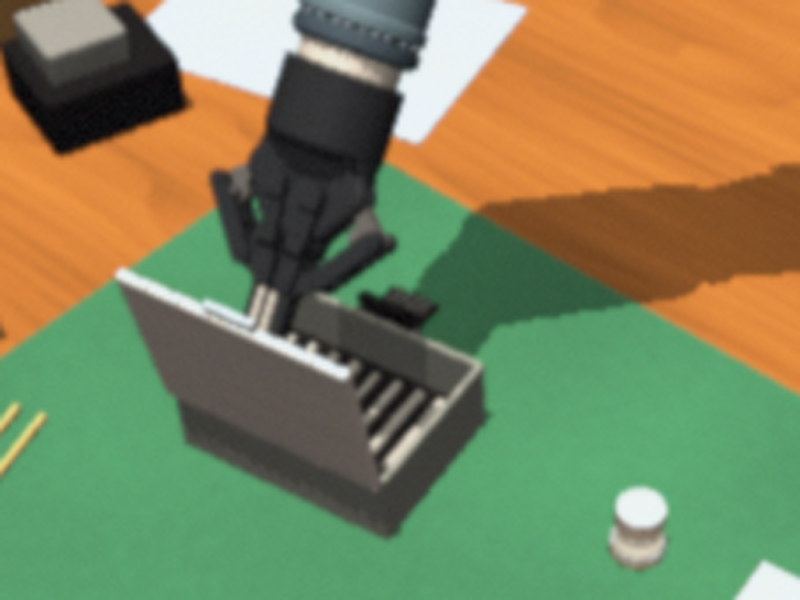

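The lid is past upright: its edge runs from (120,272) to (350,372), and the fingertips are just in front of it. I retreat level and check.

```bash
python3 -m handwheel '[[[-1,-1,0,-1,0,0,0],[-1,-3,0,-2.7,0,0,0],[-1,-6,0,-5.2,0,0,0],[-1,-9,0,-8,0,0,0],[-1,-12,0,-11,0,0,0],[-1,-14,0,-14,0,0,0],[-1,-14,0,-14,0,0,0],[-1,-14,0,-14,0,0,0]]]'
python3 - <<'E'
from h import *
where()
c=camera("scene");cv2.imwrite("pics/s5.png",cv2.resize(c["frame"][50:290,140:460],(800,600),interpolation=2))
W=cloud(c); d=W-np.r_[C,0]; x=d@ex;y=d@ey
for z in (.08,.1,.12,.14,.16,.175):
    k=(abs(W[...,2]-z)<.006)&(x>.03)&(x<.13)&(abs(y)<.07); print(z,k.sum(),np.median(x[k]).round(4) if k.any() else None)
E
```

```text
time_s: 12.05
eef_pos: [0.4147, -0.2323, 0.1595]
eef_rot: [-0.025, 0.936, 0.079, 0.342]
wrist_force: [-0.7, -0.0, -0.2]
opening: 0.006
grasp_force: 0.0
s,l,z -0.0682 -0.0011 0.1595 zt [ 0.636  0.101 -0.765] F [-0.7 -0.  -0.2] t 12.05 0.006260816982863965
0.08 102 0.077
0.1 128 0.0823
0.12 104 0.0884
0.14 112 0.0939
0.16 116 0.0999
0.175 256 0.1029
```

View pics/s5.png

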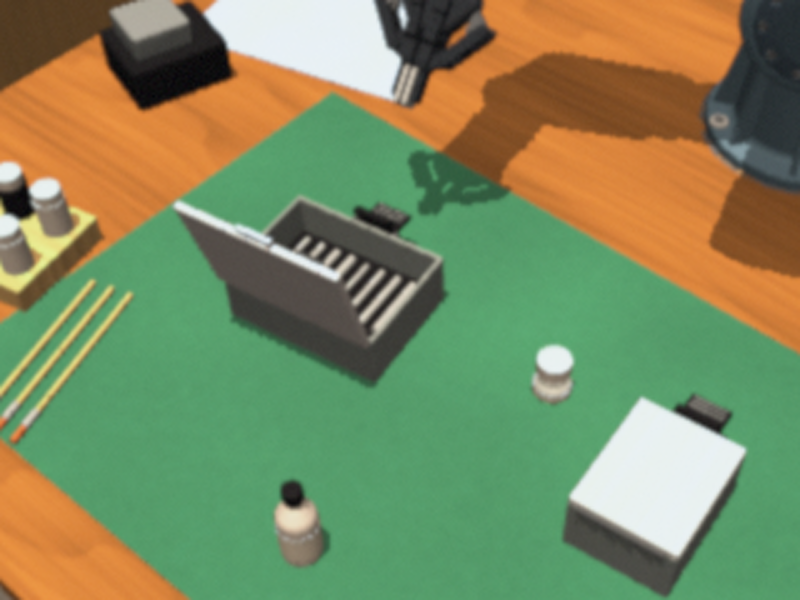

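The lid leans back 0.0285/0.1 (0.28 rad past upright), which puts it on its stop at 1.85. The narrow case at (655,490) is shut, the jar at (553,372) and the bottle at (298,525) are still standing, and the robot is clear of everything.

```bash
python3 -c "
from bench import ctrl
print(ctrl.hand_in())"
```

```text
the job is handed in; nothing more can be done
None
```

The wide case is open with its lid resting on its stop at about 1.85 rad; the narrow case is still shut, the jar and bottle are still standing, and the job was handed in at about 12 s.

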